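# Start up the spray extractor

### The job

Start up the bench's spray extractor by pressing three controls in this order: switch on the power strip's mains, its wide rocker, by pressing down the end that stands up; then press the flat round reset button all the way in and let it come out again; last, switch on the extractor's outlet, the narrow rocker farther from the wide one, in the same way. Do not press the reset button before the mains is on, leave the mushroom-headed stop button and the other narrow rocker alone, and do not pick up or shift anything on the bench.

Things in the scene. Friction and masses are not known exactly. Their poses are not given: they have to be found in the camera images.
- strip: grey and aluminium power strip screwed to the bench, 75x160 mm, top face 40 mm above the bench; origin at the centre of its underside, z up, x across the strip (its front faces -x, roughly to the robot), y along it towards the wide rocker. Three rockers in a row along it, centres at y = +48 mm (wide), -6 and -54 mm (narrow)
- mains (a joint): black wide rocker of the power strip, 34x49 mm; hinge angle, 0 = off (the end away from the strip's front, marked by a thin white line, stands up), 0.36 = on (that end pressed down). Stiff, no spring: it stays at whatever angle it is left, so press it fully home; tipping it takes about 4 N on its raised end
- mains_end (a point): point on the top face of the raised (white-line) end of the wide rocker, 19 mm from its pivot towards the strip's +x; it moves with the rocker: about 54 mm above the bench when off, 48 mm when on; where to press, travel about 6.5 mm straight down. The rocker is 49 mm long along the strip's x
- outlet_a (a joint): the narrow rocker next to the wide one, 20x49 mm; joint values and stiffness as for the wide rocker
- outlet_b (a joint): the narrow rocker farther from the wide one (the extractor's outlet), 20x49 mm; joint values and stiffness as for the wide rocker
- outlet_b_end (a point): point on the top face of the raised (white-line) end of the narrow rocker farther from the wide one, 19 mm from its pivot towards the strip's +x; it moves with the rocker: about 54 mm above the bench when off, 48 mm when on; where to press, travel about 6.5 mm straight down. The rocker is 49 mm long along the strip's x
- reset (a joint): travel of the plain flat-topped round push button, 29 mm across, on its own grey 64x64x46 mm station; 0 = out, 0.006 m = fully pressed; springs back when let go, about 1 N to start and 5 N fully down
- reset_top (a point): centre of the flat round button's top, 60 mm above the bench when out (11 mm above its steel collar, which is 36 mm across); press straight down
- stop (a joint): travel of the taller mushroom-headed stop button, on a station like the other one; 0 = out, 0.006 m = fully pressed, sprung in the same way; to be left alone
- stop_top (a point): centre of the mushroom button's top, 76 mm above the bench; head 42 mm across
- stone: rough grey stone 28x42x28 mm, loose, to be left alone; origin at the centre of its underside
- battery: pen cell 14x14x50 mm standing on end, loose, to be left alone; origin at the centre of its underside
- white_pot: white screw pot 44 mm across, 38 mm high, loose, to be left alone; origin at the centre of its underside
- gray_pot: dark grey pot with a clear lid, 54 mm across, 42 mm high, loose, to be left alone; origin at the centre of its underside
- tin_small: tin 58 mm across, 72 mm high, loose, to be left alone; origin at the centre of its underside
- carton_right: open cardboard carton standing fixed behind the work, about 110x160 mm, walls 140 mm high, flaps spreading out above; origin near the centre of its underside; an obstacle to keep clear of when moving between the controls
- bench_vise: blue bench vise bolted to the bench, about 160x130 mm, 91 mm high; origin near the centre of its underside; an obstacle

How it is judged:
By the outcome, as a careful person would: the job done as asked, in the order asked, and still so for the second after the job is handed in, with the robot touching nothing.
It also fails if it takes over 48 s, if anything falls off the work surface, if the arm or the gripper's body presses on something with over 40 N, if the wrist force passes 120 N, or if a joint passes its speed limit or range.

### The arm

A 6-joint arm with a two-finger parallel gripper is mounted at the origin on a cart in front of the work surface, level with it; the furniture and walls round the work are solid. World frame = base frame: x ahead of the robot, y to its left, z up, the work surface at z = 0. Lengths are in mm, angles in rad, forces in N, time in s.
With the tool pointing down it reaches from about 350 to 775 mm from the base axis. Payload 7.3 kg.
Tool frame: the origin (TCP) lies at the very end of the fingers, on their centre line; the grasp point (between the pads) lies 19 mm behind it; z points along the fingers, y is the line along which they close (so a half turn about z gives the same grasp; the last joint's range is limited). The gripper opens to 92 mm and grips with 3 to 60 N. Pads are 19 mm wide; open, the fingers measure 130 mm over their backs; the gripper's body (75 mm by 190 mm) begins 47 mm behind the grasp point.
Start: joints at [1.04, 0.342, 1.524, -0, 1.275, -0.146], TCP at [197.059, 486.634, 226.741] pointing down, gripper open.
Joint ranges: [-2.53, 2.53], [-0.77, 2.02], [0.04, 2.7], [-1, 4.14], [0.28, 2.66], [-3.11, 3.11]. Speed limits (rad/s): [2.57, 2.57, 3.14, 3.14, 3.14, 3.14].

### API

Orientations are given as [roll, pitch, yaw] about the fixed x, y, z axes, in that order (R = Rz(yaw) Ry(pitch) Rx(roll)).
In Python, from plant import * gives the robot as it stands.
- The arm moves only by the tool arm_command, never from a script. Its arguments are lists of equal length, an entry for each row: "gripper": the finger opening in mm, from 0 to 91.8; "dp": the shift along the tool's x, y, z in units of 25 mm (1.0 is 25 mm), a list of three; "twist": the turn about the tool's z in units of 5 degrees (1.0 is 5 degrees). A call has exactly 5 rows; each row shifts and turns the commanded pose from where the row before left it, along the tool's axes as they then stand; what a row does not reach is not made up. A row lasts 1/8 s, in which the tool goes at most 62.5 mm and 10.7 degrees, less where a joint would pass 70% of its speed; a pose out of reach is approached as far as the arm can. A call is refused whole if a number of a shift passes 1 or a number of a turn 1, either way. A call with a gripper value outside its range is refused whole. The fingers move at their own pace and stop on an object; the grip force is fixed at half the most. Time passes only in rows, so rows that do not move let the fingers close, or fill a call up. It gives the time, the measured TCP pose, the force, the opening and the grip force at its end, in the units of the state.
- get_obs(): the state, without advancing time (a new reading comes with each control period).
- capture(name): name is "scene" or "top" or "wrist"; returns the picture (384x512x3 uint8, red, green, blue); there is no depth.
- get_calibration(name): a dict with "mtx" (3x3 intrinsics, pixels), "dist_coeffs" ([k1, k2, p1, p2, k3] as OpenCV has them; the pictures are not rectified), "position" and "attitude" of the camera in the world; the wrist camera has in their place "mount" (4x4, takes a point from camera to tool coordinates, whose origin is the TCP and whose axes are the flange's). Camera axes: x right, y down, z forward; pixel columns grow to the right and rows downward; lengths in mm; the calibration is good to about 2 mm. A picture is of the moment at which its call begins: read the wrist's pose just before it. get_calibration takes no time and is no camera call.
- close_job(): hands the job in; it is judged then, once.
The state is a dict: "time": time; "joint_positions": joint angles; "dq": joint speeds; "tau": joint torques, N m; "tool_pos": TCP position; "tcp_rot": TCP orientation; "contact_force": force on the tool from outside, world axes, zero at the start; "moment": the same for the moment, N m; "grip_width": finger opening in mm; "finger_force": force on a finger pad.
Only numpy, scipy, OpenCV 4.12 (cv2) and the standard library are available. Lean on these libraries where they do the work, as an engineer would, in place of code of your own. Each camera call takes 0.05 s, during which the arm holds its last target. There are 200 camera calls.

## Working session

There is one attempt and no reset: what is moved stays moved. The work goes in short steps, Python scripts to look and compute and a tool call to move; the robot and the scene stay as the last step left them, time stands still between calls to the robot, and variables do not carry over. Pictures are saved under pics/ and viewed, at most 10 in all, crops included, and the job is handed in when it is done.

Besides the shell and the picture viewer there is one more tool, called after "Call:" by a JSON object that holds its "op" and its "data". arm_command: Moves the arm, as the interface text tells. Its arguments: {"type":"object","properties":{"gripper":{"type":"array"},"dp":{"type":"array"},"twist":{"type":"array"}},"required":["gripper","dp","twist"]}

```bash
mkdir -p pics; python3 - <<'E'
from plant import *
import cv2
for n in ("scene","top"):
    im=capture(n); cv2.imwrite(f"pics/{n}0.png",cv2.resize(im[...,::-1],(768,576),interpolation=cv2.INTER_CUBIC))
    cv2.imwrite(f"{n}_raw.png",im[...,::-1])
    c=get_calibration(n); print(n,c)
print(get_calibration("wrist")); o=get_obs(); print(o["time"],o["tool_pos"],o["tcp_rot"])
E
```

```text
scene {'mtx': array([[430.14978972,   0.        , 253.24177644],
       [  0.        , 430.14978972, 183.92143633],
       [  0.        ,   0.        ,   1.        ]]), 'dist_coeffs': array([-0.07365138,  0.        ,  0.        ,  0.        ,  0.        ]), 'position': array([-31.47944893, 238.79036852, 594.82386623]), 'attitude': array([-2.16220923,  0.02461659, -2.27799843])}
top {'mtx': array([[430.38273855,   0.        , 248.78630684],
       [  0.        , 430.38273855, 188.44363961],
       [  0.        ,   0.        ,   1.        ]]), 'dist_coeffs': array([0.03358082, 0.        , 0.        , 0.        , 0.        ]), 'position': array([ 435.338037  , -251.03891345, 1087.8177933 ]), 'attitude': array([-3.04351257,  0.00799949, -1.57545995])}
{'mtx': array([[307.04497649,   0.        , 251.32586633],
       [  0.        , 307.04497649, 190.78735709],
       [  0.        ,   0.        ,   1.        ]]), 'dist_coeffs': array([0.00103706, 0.        , 0.        , 0.        , 0.        ]), 'mount': array([[-1.20094547e-03, -9.61512309e-01, -2.74759236e-01,
         7.32592561e+01],
       [ 9.99999262e-01, -1.20565367e-03, -1.51746457e-04,
         7.93127569e-02],
       [-1.85358396e-04, -2.74759216e-01,  9.61513047e-01,
        -1.58074285e+02],
       [ 0.00000000e+00,  0.00000000e+00,  0.00000000e+00,
         1.00000000e+00]])}
0.1 [196.86998077 486.31392562 226.13427171] [-3.14028540e+00 -2.13098686e-04  2.75677597e+00]
```

View pics/scene0.png

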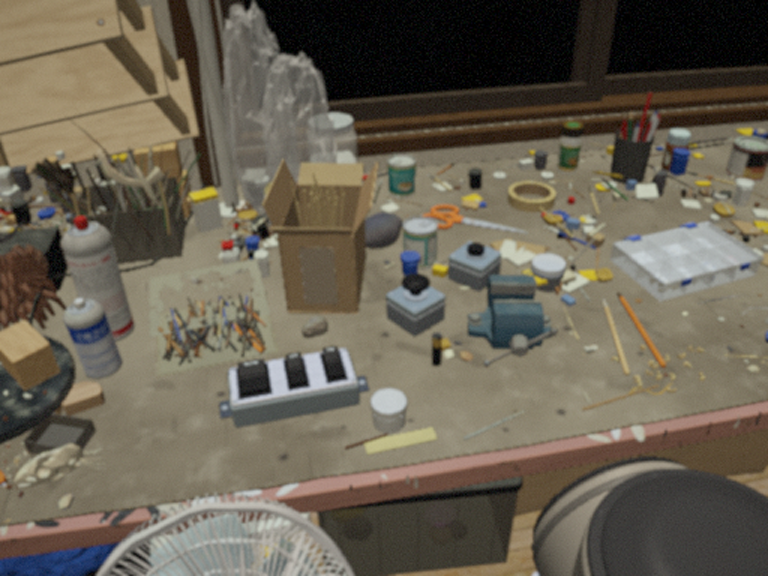

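View pics/top0.png

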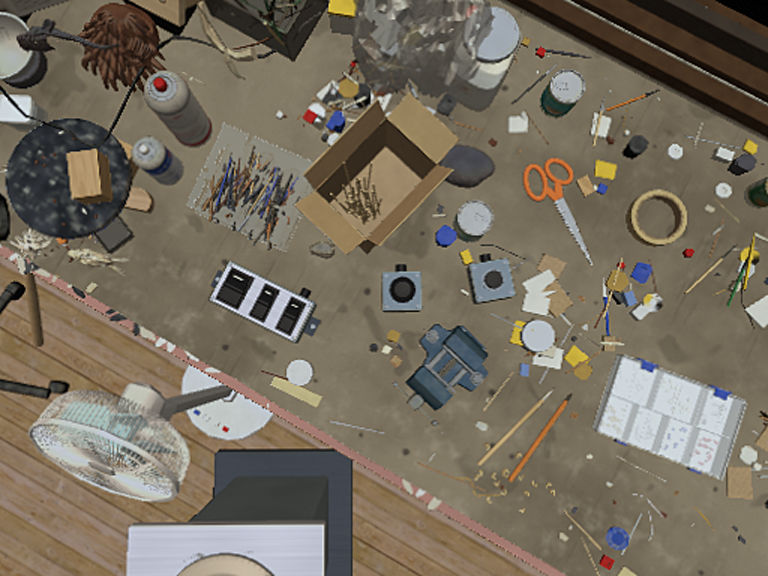

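The scene picture shows the strip at about (295,385), stations at (415,300) and (475,262), the carton at (320,240) and the vise at (515,310). In the top picture the strip is at (263,300) and the stations at (402,288) and (491,279). I'll enlarge these.

```bash
python3 - <<'E'
import cv2, numpy as np
s=cv2.imread("scene_raw.png"); t=cv2.imread("top_raw.png")
# scene crop x140-350,y150-290 ; top crop x135-350,y160-235
a=cv2.resize(s[150:290,140:350],None,fx=3.8,fy=3.8,interpolation=cv2.INTER_CUBIC)
b=cv2.resize(t[165:235,135:355],None,fx=3.6,fy=3.6,interpolation=cv2.INTER_CUBIC)
cv2.imwrite("pics/sc.png",a); 
cv2.imwrite("pics/tc.png",b); print(a.shape,b.shape)
E
```

```text
(532, 798, 3) (252, 792, 3)
```

View pics/sc.png

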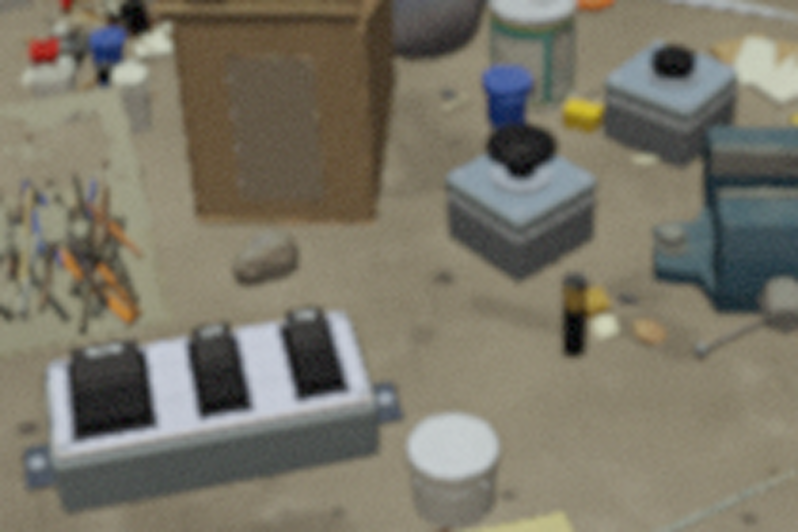

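View pics/tc.png

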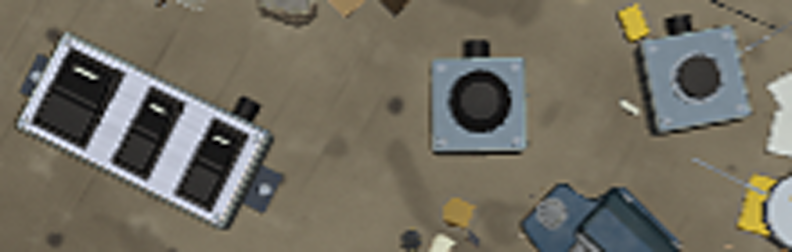

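The scene crop shows the mushroom stop on the middle station and the flat reset at (673,60). The white lines are at (103,351), (210,331) and (303,316). In the top crop the reset is at (699,76), the stop at (480,101), and the lines at (85,73), (158,107) and (222,140).

```bash
cat > h.py <<'E'
from plant import *
import numpy as np, cv2
from scipy.spatial.transform import Rotation as R
def ray(n,uv,obs=None):
    c=get_calibration(n)
    p=cv2.undistortPoints(np.array([[uv]],float),c["mtx"],c["dist_coeffs"])[0,0]
    if n=="wrist":
        M=c["mount"]; Rt=R.from_euler("xyz",obs["tcp_rot"]).as_matrix()
        o=Rt@M[:3,3]+obs["tool_pos"]; d=Rt@M[:3,:3]@[*p,1]
    else:
        o=c["position"]; d=R.from_euler("xyz",c["attitude"]).as_matrix()@[*p,1]
    return np.array(o),d/np.linalg.norm(d)
def tri(rs):
    A=sum(np.eye(3)-np.outer(d,d) for o,d in rs); b=sum((np.eye(3)-np.outer(d,d))@o for o,d in rs)
    x=np.linalg.solve(A,b); return x,max(np.linalg.norm(np.cross(x-o,d)) for o,d in rs)
def atz(r,z): o,d=r; return o+d*(z-o[2])/d[2]
E
python3 - <<'E'
from h import *
S=lambda x,y:(140+(x+.5)/3.8-.5,150+(y+.5)/3.8-.5)
T=lambda x,y:(135+(x+.5)/3.6-.5,165+(y+.5)/3.6-.5)
P=dict(l_mains=((103,351),(85,73),54),l_a=((210,331),(158,107),54),l_b=((303,316),(222,140),54),reset=((673,60),(699,76),60),stop=((522,142),(480,101),76),
 cFL=((55,450),(20,127),40),cBL=((50,365),(65,36),40),cBR=((345,315),(270,130),40))
np.set_printoptions(precision=1,suppress=True)
for k,(s,t,z) in P.items():
    a,b=ray("scene",S(*s)),ray("top",T(*t)); print(k,*tri([a,b]),atz(a,z)[:2],atz(b,z)[:2])
for k,t,z in (("vise",(550,190),91),("carton R flap",(None),0)):
    if t: print(k,atz(ray("top",T(*t)),z))
full=lambda x,y:((x+.5)/1.5-.5,(y+.5)/1.5-.5)
for k,p,z in (("cart flap bottom",(367,251),160),("cart flap right",(451,168),160),("cart left",(298,200),160),("vise top",(440,325),91),("tin",(474,219),72)): print(k,atz(ray("top",full(*p)),z))
E
```

```text
l_mains [547.1 -24.3  56.4] 0.8897809716243219 [550.5 -24.9] [546.9 -24.5]
l_a [524.2 -73.2  56. ] 1.0880870136327403 [527.1 -73.7] [523.7 -73.7]
l_b [ 502.2 -115.8   55.5] 1.5291540435313928 [ 504.9 -115.8] [ 501.3 -116.8]
reset [ 542.8 -434.9   57.2] 0.8189156411151949 [ 540.4 -430.8] [ 541.9 -435. ]
stop [ 525.4 -288.4   71.3] 0.5785947076114814 [ 520.9 -283.3] [ 524.6 -288.6]
cFL [512.9  22.9  44.4] 2.495456709922495 [519.3  23. ] [511.8  21.9]
cBL [574.4  -6.6  39.4] 0.8470290946982948 [574.4  -5.7] [573.8  -7.4]
cBR [ 509.7 -146.3   34.1] 0.748777026401239 [ 504.6 -141.8] [ 508.8 -147.5]
vise [ 465.7 -332.4   91. ]
cart flap bottom [ 573.3 -234.9  160. ]
cart flap right [ 695.3 -358.6  160. ]
cart left [ 649.1 -134.3  160. ]
vise top [ 467.8 -345.7   91. ]
tin [ 636.8 -404.1   72. ]
```

Call:
{"op": "arm_command", "data": {"gripper": [0, 0, 0, 0, 0], "dp": [[0, 0, 0], [-1, -0.57, 0], [-1, -0.57, 0], [-1, -0.57, 0], [-1, -0.57, 0]], "twist": [0.82, 0, 0, 0, 0]}}

```text
time: 0.72
tool_pos: [262.0, 390.4, 226.4]
tcp_rot: [-3.141, -0.0, 2.685]
contact_force: [-0.4, 0.5, 0.3]
grip_width: 46.1
finger_force: 0.0
```

Call:
{"op": "arm_command", "data": {"gripper": [0, 0, 0, 0, 0], "dp": [[-1, -0.57, 0], [-1, -0.57, 0], [-1, -0.57, 0], [-1, -0.57, 0], [-1, -0.57, 0]], "twist": [0, 0, 0, 0, 0]}}

```text
time: 1.35
tool_pos: [342.8, 271.4, 226.5]
tcp_rot: [-3.141, -0.0, 2.685]
contact_force: [0.1, 0.7, 0.7]
grip_width: 0.6
finger_force: 0.0
```

Call:
{"op": "arm_command", "data": {"gripper": [0, 0, 0, 0, 0], "dp": [[-1, -0.57, 0], [-1, -0.57, 0], [-1, -0.57, 0], [-1, -0.57, 0], [-1, -0.57, 0]], "twist": [0, 0, 0, 0, 0]}}

```text
time: 1.98
tool_pos: [423.6, 152.4, 226.4]
tcp_rot: [-3.141, -0.001, 2.685]
contact_force: [-0.1, 0.1, -0.4]
grip_width: 0.2
finger_force: 0.0
```

Call:
{"op": "arm_command", "data": {"gripper": [0, 0, 0, 0, 0], "dp": [[-1, -0.57, 0.3], [-1, -0.57, 0.3], [-1, -0.57, 0.3], [-1, -0.57, 0.3], [0, 0, 0]], "twist": [0, 0, 0, 0, 0]}}

```text
time: 2.6
tool_pos: [488.2, 56.8, 195.7]
tcp_rot: [-3.141, -0.002, 2.683]
contact_force: [0.2, 0.6, -0.0]
grip_width: 0.4
finger_force: 0.0
```

```bash
python3 - <<'E'
from h import *
o=get_obs(); im=capture("wrist"); print(o["time"],o["tool_pos"],o["tcp_rot"])
cv2.imwrite("w_raw.png",im[...,::-1]); cv2.imwrite("pics/w1.png",cv2.resize(im[...,::-1],(768,576),interpolation=cv2.INTER_CUBIC))
E
```

```text
2.6 [488.16115115  56.82993302 195.73905427] [-3.14079234e+00 -1.59851748e-03  2.68283262e+00]
```

View pics/w1.png

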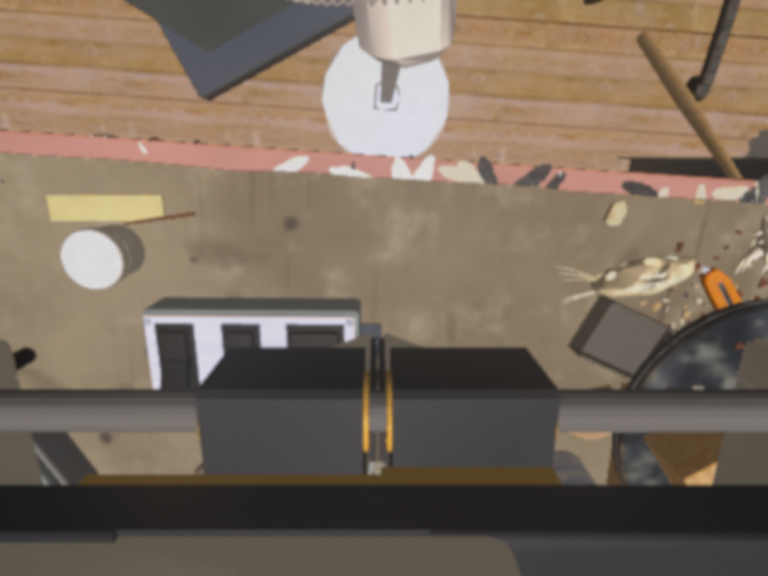

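The wrist view shows the strip at (255,340) and the finger blocks around (377,370). I need the fingertip shape before pressing, so I'll take a scene view of the gripper.

```bash
python3 - <<'E'
from h import *
im=capture("scene"); c=get_calibration("scene")
Rm=R.from_euler("xyz",c["attitude"]).as_matrix(); 
p,_=cv2.projectPoints((Rm.T@(np.array([488.2,56.8,195.7])-c["position"]))[None],np.zeros(3),np.zeros(3),c["mtx"],c["dist_coeffs"]); u,v=p.ravel(); print(u,v)
x0,y0=int(max(u-90,0)),int(max(v-110,0)); cr=im[y0:y0+150,x0:x0+200,::-1]; print(x0,y0)
cv2.imwrite("pics/g.png",cv2.resize(cr,None,fx=3.8,fy=3.8,interpolation=cv2.INTER_CUBIC))
E
```

```text
128.9786245151526 216.15200038445818
38 106
```

View pics/g.png

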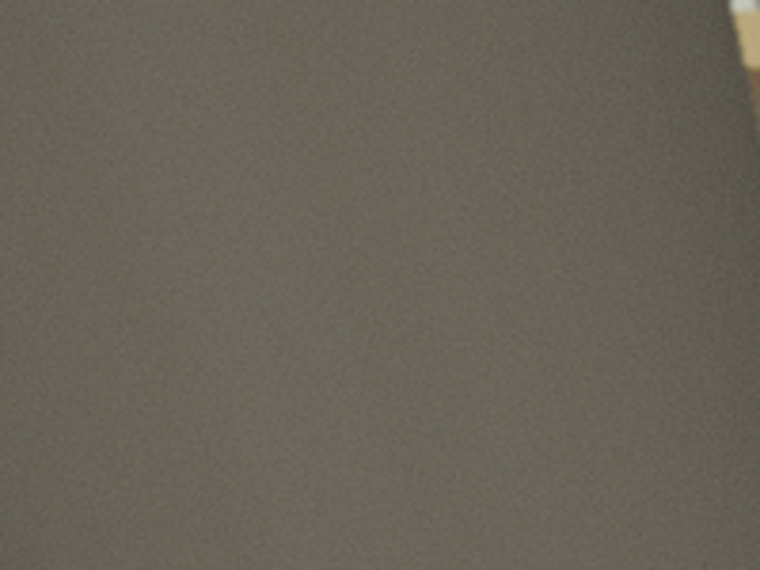

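The arm blocks the view here. But the wrist view shows a thin fingertip blade at (377,340), with the wide blocks in the body plane behind it, so it is narrow enough to press with. I'll hover over mains_end.

Call:
{"op": "arm_command", "data": {"gripper": [0, 0, 0, 0, 0], "dp": [[-1, -0.5, 0.6], [-1, -0.5, 0.8], [-1, -0.5, 1], [-0.6, -0.4, 1], [0, 0, 1]], "twist": [0, 0, 0, 0, 0]}}

```text
time: 3.32
tool_pos: [548.3, -24.2, 86.3]
tcp_rot: [3.141, 0.001, 2.685]
contact_force: [-0.6, 0.2, -0.4]
grip_width: 0.7
finger_force: 0.0
```

Call:
{"op": "arm_command", "data": {"gripper": [0, 0, 0, 0, 0], "dp": [[0, 0, 0.4], [0, 0, 0.2], [0, 0, 0], [0, 0, 0], [0, 0, 0]], "twist": [0, 0, 0, 0, 0]}}

```text
time: 3.95
tool_pos: [548.2, -24.2, 72.4]
tcp_rot: [3.141, 0.001, 2.685]
contact_force: [0.0, 0.2, -0.4]
grip_width: 0.3
finger_force: 0.0
```

```bash
python3 - <<'E'
from h import *
t=capture("top"); w=capture("wrist"); o=get_obs(); print(o["time"],o["tool_pos"],o["contact_force"])
cv2.imwrite("t_raw.png",t[...,::-1])
a=cv2.resize(t[150:250,110:230,::-1],(480,400),interpolation=cv2.INTER_CUBIC)
b=cv2.resize(w[130:330,150:310,::-1],(320,400),interpolation=cv2.INTER_CUBIC)
cv2.imwrite("pics/m.png",np.hstack([a,b]))
E
```

```text
4.05 [548.02230818 -24.24841055  72.10781652] [ 0.17550181 -0.83442105 -0.79955039]
```

View pics/m.png

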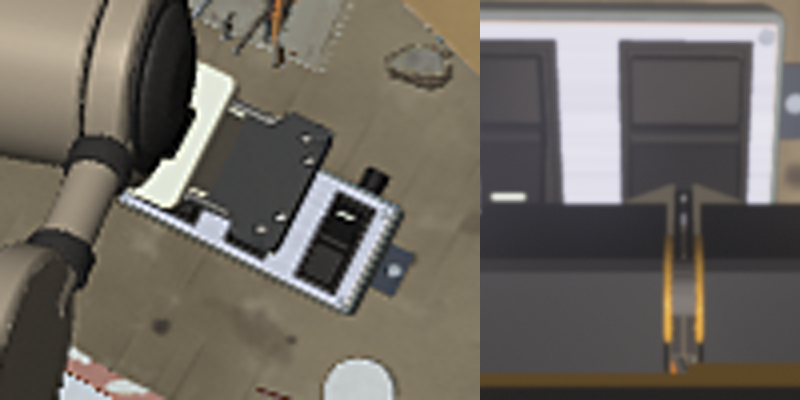

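The right half shows the fingertip at column 684, centred in the wide rocker (620–750), with the rocker's pivot line at row 135. I'll press down.

Call:
{"op": "arm_command", "data": {"gripper": [0, 0, 0, 0, 0], "dp": [[0, 0, 0.4], [0, 0, 0.2], [0, 0, 0.12], [0, 0, 0.12], [0, 0, 0]], "twist": [0, 0, 0, 0, 0]}}

```text
time: 4.68
tool_pos: [548.2, -24.3, 50.8]
tcp_rot: [3.141, 0.001, 2.685]
contact_force: [1.8, -0.7, 2.2]
grip_width: 0.5
finger_force: 1.3
```

Call:
{"op": "arm_command", "data": {"gripper": [0, 0, 0, 0, 0], "dp": [[0, 0, 0.1], [0, 0, 0.04], [0, 0, 0.04], [0, 0, 0], [0, 0, 0]], "twist": [0, 0, 0, 0, 0]}}

```text
time: 5.3
tool_pos: [548.5, -24.3, 48.0]
tcp_rot: [3.141, 0.002, 2.685]
contact_force: [-1.1, -1.0, 16.7]
grip_width: 0.2
finger_force: 8.4
```

Call:
{"op": "arm_command", "data": {"gripper": [0, 0, 0, 0, 0], "dp": [[0, 0, 0.03], [0, 0, 0], [0, 0, 0], [0, 0, -0.5], [0, 0, -1]], "twist": [0, 0, 0, 0, 0]}}

```text
time: 5.92
tool_pos: [546.0, -23.6, 82.0]
tcp_rot: [-3.141, -0.005, 2.685]
contact_force: [-0.5, -0.3, -0.3]
grip_width: 0.5
finger_force: 0.0
```

Call:
{"op": "arm_command", "data": {"gripper": [0, 0, 0, 0, 0], "dp": [[0, 0, -1], [1, 0, -1], [1, 0, 0], [1, 0, 0], [1, 0, 0]], "twist": [0, 0, 0, 0, 0]}}

```text
time: 6.55
tool_pos: [456.2, 20.6, 132.4]
tcp_rot: [-3.141, -0.003, 2.685]
contact_force: [-0.7, 0.2, 1.0]
grip_width: 0.6
finger_force: 0.0
```

```bash
python3 - <<'E'
from h import *
w=capture("wrist"); s=capture("top"); o=get_obs(); print(o["time"],o["tool_pos"],o["tcp_rot"])
a=cv2.resize(s[150:250,110:230,::-1],(480,400),interpolation=cv2.INTER_CUBIC)
b=cv2.resize(w[130:330,150:310,::-1],(320,400),interpolation=cv2.INTER_CUBIC)
cv2.imwrite("pics/m2.png",np.hstack([a,b]))
E
```

```text
6.65 [455.00647503  21.09415381 132.39625415] [-3.14064104 -0.00432368  2.68633021]
```

View pics/m2.png

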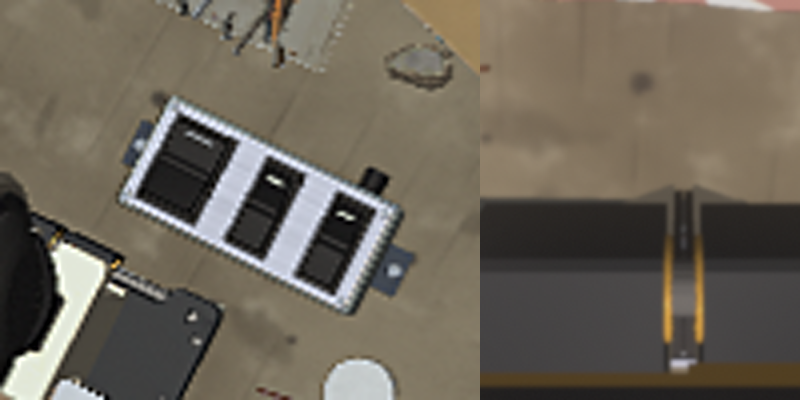

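After the press, the white line and shading of the wide rocker at (185,170) have changed relative to the narrow ones, and the force showed a hard stop at z=48, so mains is on. Next is the reset, going round the carton.

Call:
{"op": "arm_command", "data": {"gripper": [0, 0, 0, 0, 0], "dp": [[0, -1, 0], [0, -1, 0], [0, -1, 0], [0, -1, 0], [0, -1, 0]], "twist": [0, 0, 0, 0, 0]}}

```text
time: 7.28
tool_pos: [402.8, -93.3, 132.7]
tcp_rot: [3.141, -0.001, 2.685]
contact_force: [-0.2, -0.0, -0.6]
grip_width: 0.4
finger_force: 0.0
```

Call:
{"op": "arm_command", "data": {"gripper": [0, 0, 0, 0, 0], "dp": [[0, -1, 0], [0, -1, 0], [0, -1, 0], [0, -1, 0], [0, -1, 0]], "twist": [0, 0, 0, 0, 0]}}

```text
time: 7.9
tool_pos: [347.7, -205.6, 132.8]
tcp_rot: [3.141, -0.001, 2.685]
contact_force: [0.4, 0.0, -0.2]
grip_width: 0.7
finger_force: 0.0
```

Call:
{"op": "arm_command", "data": {"gripper": [0, 0, 0, 0, 0], "dp": [[-1, -0.43, 0], [-1, -0.43, 0], [-1, -0.43, 0], [-1, -0.43, 0], [-1, -0.43, 0]], "twist": [0, 0, 0, 0, 0]}}

```text
time: 8.52
tool_pos: [437.0, -308.8, 132.4]
tcp_rot: [3.141, -0.001, 2.685]
contact_force: [-0.7, -0.9, 0.1]
grip_width: 0.2
finger_force: 0.0
```

Call:
{"op": "arm_command", "data": {"gripper": [0, 0, 0, 0, 0], "dp": [[-1, -0.43, 0], [-1, -0.43, 0], [-1, -0.43, 0], [-1, -0.43, 0], [0, 0, 0]], "twist": [0, 0, 0, 0, 0]}}

```text
time: 9.15
tool_pos: [507.8, -391.8, 131.8]
tcp_rot: [3.141, -0.001, 2.685]
contact_force: [0.2, 0.7, 0.7]
grip_width: 0.3
finger_force: 0.0
```

Call:
{"op": "arm_command", "data": {"gripper": [0, 0, 0, 0, 0], "dp": [[-1, -0.5, 0.2], [-1, -0.45, 0.7], [0, 0, 0.8], [0, 0, 0.7], [0, 0, 0]], "twist": [0, 0, 0, 0, 0]}}

```text
time: 9.78
tool_pos: [540.5, -432.7, 71.0]
tcp_rot: [3.14, -0.004, 2.685]
contact_force: [-0.0, -1.2, -0.1]
grip_width: 0.3
finger_force: 0.0
```

```bash
python3 - <<'E'
from h import *
w=capture("wrist"); s=capture("top"); o=get_obs(); print(o["time"],o["tool_pos"],o["contact_force"])
a=cv2.resize(s[150:240,270:390,::-1],(480,360),interpolation=cv2.INTER_CUBIC)
b=cv2.resize(w[110:290,170:330,::-1],(320,360),interpolation=cv2.INTER_CUBIC)
cv2.imwrite("pics/r.png",np.hstack([a,b]))
E
```

```text
9.875 [ 541.67626019 -433.77948576   73.47211849] [ 0.50565817 -0.67104133 -0.13074642]
```

View pics/r.png

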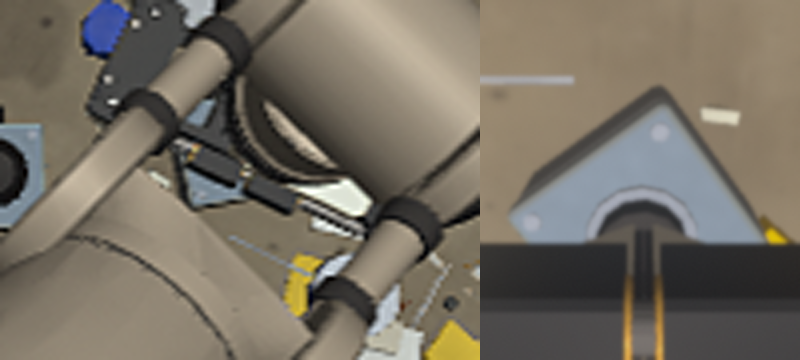

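The wrist half shows the fingertip at column 643, centred on the collar (588–697) over the flat button. I'll press.

Call:
{"op": "arm_command", "data": {"gripper": [0, 0, 0, 0, 0], "dp": [[0, 0, 0.4], [0, 0, 0.2], [0, 0, 0.12], [0, 0, 0], [0, 0, 0]], "twist": [0, 0, 0, 0, 0]}}

```text
time: 10.5
tool_pos: [541.7, -433.9, 55.4]
tcp_rot: [3.142, 0.0, 2.685]
contact_force: [-0.9, 2.0, 4.3]
grip_width: 0.3
finger_force: 1.9
```

Call:
{"op": "arm_command", "data": {"gripper": [0, 0, 0, 0, 0], "dp": [[0, 0, 0.06], [0, 0, 0.04], [0, 0, 0], [0, 0, 0], [0, 0, 0]], "twist": [0, 0, 0, 0, 0]}}

```text
time: 11.12
tool_pos: [541.8, -433.9, 54.1]
tcp_rot: [-3.141, 0.001, 2.685]
contact_force: [-3.5, 3.3, 11.9]
grip_width: 0.2
finger_force: 6.0
```

Call:
{"op": "arm_command", "data": {"gripper": [0, 0, 0, 0, 0], "dp": [[0, 0, 0.03], [0, 0, 0], [0, 0, -1], [0, 0, -1], [0, 0, -1]], "twist": [0, 0, 0, 0, 0]}}

```text
time: 11.75
tool_pos: [541.5, -433.9, 126.8]
tcp_rot: [3.141, -0.001, 2.685]
contact_force: [0.8, 0.1, 0.1]
grip_width: 0.5
finger_force: 0.0
```

Call:
{"op": "arm_command", "data": {"gripper": [0, 0, 0, 0, 0], "dp": [[0, 0, -0.2], [1, 0.43, 0], [1, 0.43, 0], [1, 0.43, 0], [1, 0.43, 0]], "twist": [0, 0, 0, 0, 0]}}

```text
time: 12.38
tool_pos: [469.8, -350.2, 130.2]
tcp_rot: [3.141, -0.002, 2.685]
contact_force: [0.3, 0.5, -0.1]
grip_width: 0.7
finger_force: 0.0
```

Call:
{"op": "arm_command", "data": {"gripper": [0, 0, 0, 0, 0], "dp": [[1, 0.43, 0], [1, 0.43, 0], [1, 0.43, 0], [1, 0.43, 0], [1, 0.43, 0]], "twist": [0, 0, 0, 0, 0]}}

```text
time: 13.0
tool_pos: [381.3, -246.9, 130.6]
tcp_rot: [3.141, -0.002, 2.685]
contact_force: [-0.1, 0.3, -0.4]
grip_width: 0.5
finger_force: 0.0
```

Call:
{"op": "arm_command", "data": {"gripper": [0, 0, 0, 0, 0], "dp": [[1, 0.43, 0], [1, 0.43, 0], [0, 1, 0], [0, 1, 0], [0, 1, 0]], "twist": [0, 0, 0, 0, 0]}}

```text
time: 13.62
tool_pos: [379.7, -138.3, 130.9]
tcp_rot: [3.141, -0.001, 2.685]
contact_force: [0.1, 0.1, -0.0]
grip_width: 0.3
finger_force: 0.0
```

Call:
{"op": "arm_command", "data": {"gripper": [0, 0, 0, 0, 0], "dp": [[0, 1, 0], [0, 1, 0], [0, 1, 0], [-1, 0, 0], [-1, 0, 0]], "twist": [0, 0, 0, 0, 0]}}

```text
time: 14.25
tool_pos: [458.1, -93.6, 130.8]
tcp_rot: [-3.141, -0.001, 2.686]
contact_force: [0.3, -0.5, 0.4]
grip_width: 0.1
finger_force: 0.0
```

Call:
{"op": "arm_command", "data": {"gripper": [0, 0, 0, 0, 0], "dp": [[-1, 0, 0], [-1, -0.03, 0.4], [0, 0, 1], [0, 0, 0.95], [0, 0, 0]], "twist": [0, 0, 0, 0, 0]}}

```text
time: 14.88
tool_pos: [500.7, -116.0, 70.6]
tcp_rot: [-3.141, -0.005, 2.685]
contact_force: [0.1, -0.5, 0.8]
grip_width: 0.6
finger_force: 0.0
```

Call:
{"op": "arm_command", "data": {"gripper": [0, 0, 0, 0, 0], "dp": [[0, 0, 0.4], [0, 0, 0.1], [0, 0, 0], [0, 0, 0], [0, 0, 0]], "twist": [0, 0, 0, 0, 0]}}

```text
time: 15.5
tool_pos: [502.6, -116.7, 60.8]
tcp_rot: [3.141, 0.001, 2.685]
contact_force: [-0.8, -0.1, 0.3]
grip_width: 0.4
finger_force: 0.0
```

Position is (502.6, −116.7, 60.8), right over outlet_b_end. Pressing.

Call:
{"op": "arm_command", "data": {"gripper": [0, 0, 0, 0, 0], "dp": [[0, 0, 0.2], [0, 0, 0.12], [0, 0, 0.12], [0, 0, 0], [0, 0, 0]], "twist": [0, 0, 0, 0, 0]}}

```text
time: 16.12
tool_pos: [502.2, -116.6, 49.3]
tcp_rot: [3.142, -0.001, 2.685]
contact_force: [1.6, -1.2, 3.2]
grip_width: 0.5
finger_force: 1.4
```

Call:
{"op": "arm_command", "data": {"gripper": [0, 0, 0, 0, 0], "dp": [[0, 0, 0.08], [0, 0, 0.04], [0, 0, 0.04], [0, 0, 0], [0, 0, 0]], "twist": [0, 0, 0, 0, 0]}}

```text
time: 16.75
tool_pos: [502.6, -116.7, 47.8]
tcp_rot: [3.142, 0.002, 2.685]
contact_force: [-4.6, 0.5, 26.8]
grip_width: 0.3
finger_force: 13.0
```

Hard stop at z=47.8 with 27 N, the same height as the mains. I'll retract and check.

Call:
{"op": "arm_command", "data": {"gripper": [0, 0, 0, 0, 0], "dp": [[0, 0, -0.5], [0, 0, -1], [0, 0, -1], [1, 0, -1], [1, 0, 0]], "twist": [0, 0, 0, 0, 0]}}

```text
time: 17.38
tool_pos: [457.0, -94.3, 133.9]
tcp_rot: [3.141, 0.001, 2.685]
contact_force: [-0.1, -0.1, -0.7]
grip_width: 0.4
finger_force: 0.0
```

Call:
{"op": "arm_command", "data": {"gripper": [0, 0, 0, 0, 0], "dp": [[1, 0, 0], [1, 0, 0], [1, 0, 0], [0, 0, 0], [0, 0, 0]], "twist": [0, 0, 0, 0, 0]}}

```text
time: 18.0
tool_pos: [390.8, -61.8, 133.0]
tcp_rot: [3.141, 0.0, 2.685]
contact_force: [0.8, 0.2, 0.1]
grip_width: 0.3
finger_force: 0.0
```

```bash
python3 - <<'E'
from h import *
s=capture("top"); o=get_obs(); print(o["time"],o["tool_pos"],o["contact_force"])
a=cv2.resize(s[165:235,135:355,::-1],None,fx=3.6,fy=3.6,interpolation=cv2.INTER_CUBIC)
cv2.imwrite("pics/f.png",np.vstack([a,cv2.imread("pics/tc.png")]))
E
```

```text
18.05 [390.89560153 -61.90637161 132.93438919] [-0.05696281  0.02816593 -0.97784186]
```

View pics/f.png

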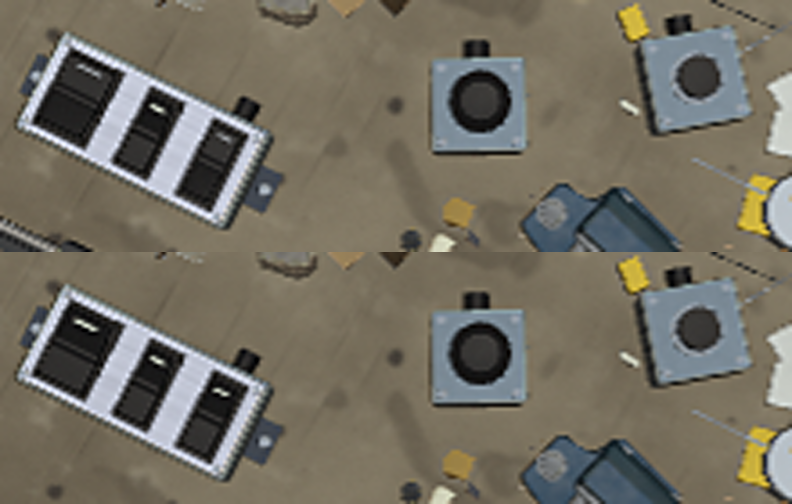

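Compared with the first picture (below), the wide rocker (80,95) and the far narrow one (212,160) have flipped shading. The middle rocker (150,135) and both button stations are unchanged. I'll hand in.

```bash
python3 -c "
from plant import *
print(close_job())"
```

```text
the job is handed in; nothing more can be done
None
```

I switched on the mains, pressed and released the reset, and switched on the extractor's outlet, in that order, then handed in at about 18 s; the last picture shows the stop button and the other narrow rocker unchanged, and the judge's verdict was not shown.

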